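# Hang the hair clips, then swap brush cup and perfume

## Task

Turn the hair-accessory carousel until its empty arm stands over the index mark on its foot, and hang every loose steel hair clip astride that arm. Then swap the bamboo brush cup and the perfume bottle, parking one of them on the spare coaster meanwhile, so that each ends upright and wholly on the coaster where the other stood. Leave the arm over its mark with the clips on it, and everything else on the shelf where it is.

Things in the scene. Friction and masses are not known exactly. Their poses are not given: they have to be found in the camera images.
- carousel (a joint): turning angle of the hair-accessory carousel (rad), counter-clockwise positive seen from above; at 0 (and at 2 pi) the empty arm is exactly over the index mark. It turns both ways, stiffly (about 0.08 N m of friction), and stays where it is left
- carousel_grip (a point): centre of the bamboo grip bar on top of the carousel, on its vertical axis: bar 70 mm long, 16 wide, 38 high (19 above and below this point), standing on a flat hub 28 mm in radius. Its x axis lies along the bar and along the empty arm, pointing away from that arm's tip; it turns with the carousel
- free_arm (a point): middle of the flat top face of the carousel's one empty, longest arm: a level steel bar 10 mm wide, 12 high, top 170 mm above the shelf, free for 85 mm to either side of this point, from the hub to a tip turned up 12 mm. x axis along the arm from tip to hub, y across it, z up; turns with the carousel. A clip hung home has its centre 30 mm below this face; three fit at 47 mm spacing
- pointer (a point): point on top of the empty arm, 110 mm from the carousel's axis; it stands above mark when the arm is right. The other three arms, shorter, at 90 degree steps, carry hair bands and ties that are fixed on and stay
- mark (a point): index mark: white radial bar on and in front of the carousel's round grey foot (75 mm radius), on the robot's side, 110 mm from the axis; fixed
- clip1_center (a point): steel hair clip 1, a rigid upside-down U standing at the start on the spare coaster. 76 mm high, 42 wide outside along its y axis, 30 deep along its x axis; two flat upright legs 6 mm thick with a 30 mm gap between them, open below and at both x ends, closed above by a bridge 8 mm thick. About 100 g. This point is its centre, 38 mm above its feet; z up as it stands
- clip2_center (a point): steel hair clip 2, a rigid upside-down U standing on the shelf; may be absent. 76 mm high, 42 wide outside along its y axis, 30 deep along its x axis; two flat upright legs 6 mm thick with a 30 mm gap between them, open below and at both x ends, closed above by a bridge 8 mm thick. About 100 g. This point is its centre, 38 mm above its feet; z up as it stands
- clip3_center (a point): steel hair clip 3, a rigid upside-down U standing on the shelf; may be absent. 76 mm high, 42 wide outside along its y axis, 30 deep along its x axis; two flat upright legs 6 mm thick with a 30 mm gap between them, open below and at both x ends, closed above by a bridge 8 mm thick. About 100 g. This point is its centre, 38 mm above its feet; z up as it stands
- clip1: clip 1; origin centre of its underside
- clip2: clip 2, likewise
- clip3: clip 3, likewise
- cup_center (a point): bamboo brush cup, round, 64 mm across, 90 mm high, brush heads standing out to 114 mm; they are fixed in it. Weighted at the bottom, about 0.22 kg. This point is on its axis, 45 mm above its underside
- cup: the cup; origin centre of its underside
- bottle_center (a point): round amber glass perfume bottle, body 58 mm across and straight up to 58 mm, steel cap 28 mm across from 72 to 106 mm high. Thick-bottomed, about 0.25 kg. This point is on its axis, 53 mm above its underside
- bottle: the perfume bottle; origin centre of its underside
- coaster_cup_top (a point): centre of the top of the coaster on which the cup stands at the start. All three coasters are alike: round cork, 116 mm across, 4 mm thick, fixed to the shelf
- coaster_bottle_top (a point): centre of the top of the coaster on which the bottle stands at the start
- coaster_spare_top (a point): centre of the top of the spare coaster, taken by clip 1 at the start
- cream: bystander, not to be disturbed: white ceramic cream jar with metal lid, 60 mm across, 50 high
- balm: bystander, not to be disturbed: dark silicone lip balm case, 72 x 30 x 26
- hairbrush: bystander, not to be disturbed: wooden brush, 190 long, lying near the back
- dish: bystander, not to be disturbed: shallow white ceramic bowl, 100 across
- palette: bystander, not to be disturbed: flat black make-up palette, 90 x 140 x 14
- lotion: bystander, not to be disturbed: white plastic lotion bottle, 100 high, 52 across
Things that resemble listed ones, but are neither listed nor needed, are in the scene too. Leave any yellow look-alike of the clip2 alone.

How it is judged:
On the way, in this order (a step that is already met when the one before it is completed fails the run):
1. the carousel's empty arm is turned over the index mark (horizontal distance between pointer and mark below 0.022 m), for 0.2 s.
2. every clip hangs astride the empty arm, which is over the mark (horizontal distance between pointer and mark below 0.022 m and x of clip1_center in the frame of free_arm between -0.085 and 0.085 m and y of clip1_center in the frame of free_arm between -0.018 and 0.018 m and z of clip1_center in the frame of free_arm between -0.038 and -0.022 m and angle between each of clip1_center, clip2_center, clip3_center's own z axis and vertical below 0.25 rad and linear speed of each of clip1, clip2, clip3 below 0.03 m/s and x of clip2_center in the frame of free_arm between -0.085 and 0.085 m and y of clip2_center in the frame of free_arm between -0.018 and 0.018 m and z of clip2_center in the frame of free_arm between -0.038 and -0.022 m and x of clip3_center in the frame of free_arm between -0.085 and 0.085 m and y of clip3_center in the frame of free_arm between -0.018 and 0.018 m and z of clip3_center in the frame of free_arm between -0.038 and -0.022 m), for 0.2 s.
3. the cup or the bottle stands parked on the spare coaster (((horizontal distance between cup_center and coaster_spare_top below 0.026 m and angle between cup_center's own z axis and vertical below 0.15 rad and height (world z) of cup_center below 0.055 m and linear speed of cup below 0.03 m/s) or (horizontal distance between bottle_center and coaster_spare_top below 0.026 m and angle between bottle_center's own z axis and vertical below 0.15 rad and height (world z) of bottle_center below 0.063 m and linear speed of bottle below 0.03 m/s))), for 0.2 s.
At the end, for the whole second after the job is handed in: Arm within 22 mm of the mark, 110 mm out from the axis; every clip seated astride the arm (centre 22 to 38 mm below its top, 18 mm of its centre line, tilt under 0.25 rad); cup and bottle on each other's coaster, within 26 mm of centre, tilt under 0.15 rad, at rest (all of step 2 and horizontal distance between cup_center and coaster_bottle_top below 0.026 m and angle between each of cup_center, bottle_center's own z axis and vertical below 0.15 rad and height (world z) of cup_center below 0.055 m and linear speed of each of cup, bottle below 0.03 m/s and horizontal distance between bottle_center and coaster_cup_top below 0.026 m and height (world z) of bottle_center below 0.063 m); the robot touches nothing.
It fails at once if a bystander is pushed more than 30 mm (distance of any of cream, balm, hairbrush, dish, palette, lotion from where it was at the start of the episode above 0.03 m).
Of clip2, clip3 only 1 to 2 are there at a start; the rules pass over those that are not, and their reading is None.
At some moment in a run one of cup, bottle may be knocked a few centimetres aside while the robot is not near it.
It also fails if it takes over 210 s, if anything falls off the work surface, if the arm or the gripper's body presses on something with over 40 N, if the wrist force passes 120 N, or if a joint passes its speed limit or range.

## Robot

A 6-joint arm with a two-finger parallel gripper is mounted at the origin on the work surface. World frame = base frame: x ahead of the robot, y to its left, z up, the work surface at z = 0. Lengths are in m, angles in rad, forces in N, time in s.
With the tool pointing down it reaches from about 0.25 to 0.775 m from the base axis. Payload 4 kg.
Tool frame: the origin (TCP) lies at the very end of the fingers, on their centre line; the grasp point (between the pads) lies 19 mm behind it; z points along the fingers, y is the line along which they close (so a half turn about z gives the same grasp; the last joint's range is limited). The gripper opens to 94 mm and grips with 3 to 60 N. Pads are 16 mm wide; open, the fingers measure 119 mm over their backs; the gripper's body (75 mm by 177 mm) begins 78 mm behind the grasp point.
Start: joints at [1.231, 0.087, 1.371, -0, 1.684, -0.103], TCP at [0.129, 0.535, 0.206] pointing down, gripper open.
Joint ranges: [-3.1, 3.1], [-0.76, 2.03], [0.27, 2.55], [-1.08, 4.22], [0.17, 2.65], [-2.57, 2.57]. Speed limits (rad/s): [2.79, 2.79, 3.14, 3.14, 3.14, 3.14].

## Interface

Orientations are given as [roll, pitch, yaw] about the fixed x, y, z axes, in that order (R = Rz(yaw) Ry(pitch) Rx(roll)).
In Python, from station import robot gives the robot as it stands.
- The arm moves only by the shell command python3 -m crank 'ROWS' [OPENING] [FORCE]. ROWS is JSON, a list of rows, each a list of 6 numbers: the shift along the world's x, y, z in cm, then the turn, a rotation vector about the world's x, y, z in rad. A call has exactly 10 rows; each row is the pose to reach, as a shift and turn from the pose commanded when the call began; what a row does not reach only later rows make up. A row lasts 1/10 s, in which the tool goes at most 50 mm and 8.59 degrees, less where a joint would pass 70% of its speed; a pose out of reach is approached as far as the arm can. A call with a gripper value outside its range is refused whole. OPENING is the closure, from -1 (fully open) to 1 (shut), set as the call begins (- or left out, the last holds). The fingers move at their own pace and stop on an object; FORCE is the grip in N (left out, the last holds). Time passes only in rows, so rows that repeat a pose let the fingers close, or fill a call up. It gives the time, the measured TCP pose, the force, the opening and the grip force at its end, in the units of the state.
- robot.read_state(): the state, without advancing time (a new reading comes with each control period).
- robot.capture(name): name is "scene" or "top" or "wrist"; returns a dict with "pixels" (420x560x3 uint8, red, green, blue), "fx", "fy", "cx", "cy" (pixels), "eye" and "orientation" of the camera in the world. Camera axes: x right, y up, looking along -z (the intrinsics and any distortion apply to the point x, -y, -z); pixel columns grow to the right and rows downward; lengths in m; the calibration is good to about 2 mm. A picture is of the moment at which its call begins. There is no depth.
- robot.finish_job(): hands the job in; it is judged then, once.
The state is a dict: "t": time; "joint_pos": joint angles; "qd": joint speeds; "tau": joint torques, N m; "position": TCP position; "tcp_rot": TCP orientation; "contact_force": force on the tool from outside, world axes, zero at the start; "torque": the same for the moment, N m; "width": finger opening in m; "gripper_force": force on a finger pad.
Only numpy, scipy, OpenCV 4.12 (cv2) and the standard library are available. Lean on these libraries where they do the work, as an engineer would, in place of code of your own. Each camera call takes 0.05 s, during which the arm holds its last target. There are 200 camera calls.

## Working session

There is one attempt and no reset: what is moved stays moved. The work goes in short steps, Python scripts to look and compute and a shell command to move; the robot and the scene stay as the last step left them, time stands still between calls to the robot, and variables do not carry over. Pictures are saved under pics/ and viewed, at most 18 in all, crops included, and the job is handed in when it is done.

```bash
ls; mkdir -p pics; cat > h.py <<'E'
import numpy as np, cv2
from scipy.spatial.transform import Rotation as R
from station import robot
def cap(n,f=None):
    c=robot.capture(n)
    if f: cv2.imwrite('pics/'+f,cv2.cvtColor(c['pixels'],cv2.COLOR_RGB2BGR))
    return c
def rot(c):
    o=np.array(c['orientation'],float)
    return o if o.shape==(3,3) else R.from_euler('xyz',o).as_matrix() if o.size==3 else R.from_quat(o).as_matrix()
def ray(c,u,v,z):
    d=rot(c)@np.array([(u-c['cx'])/c['fx'],-(v-c['cy'])/c['fy'],-1.])
    e=np.array(c['eye']); return e+d*(z-e[2])/d[2]
def proj(c,p):
    q=rot(c).T@(np.array(p)-np.array(c['eye'])); return c['cx']+c['fx']*q[0]/-q[2], c['cy']-c['fy']*q[1]/-q[2]
E
python3 - <<'E'
from h import *
for n in ('scene','top'):
    c=cap(n,n+'1.png'); print({k:v for k,v in c.items() if k!='pixels'})
print(robot.read_state())
E
```

```text
pics
{'fx': 444.3175996420688, 'fy': 444.3175996420688, 'cx': 279.31744782543234, 'cy': 213.21271780265033, 'eye': array([1.31765242, 0.56630201, 0.98213809]), 'orientation': array([ 0.84355639, -0.01484029,  2.24236958])}
{'fx': 426.0360611924376, 'fy': 426.0360611924376, 'cx': 278.84215029610925, 'cy': 210.33125042313372, 'eye': array([ 0.46364792, -0.02456374,  1.21074573]), 'orientation': array([ 0.07281826, -0.0022674 , -1.55873383])}
{'t': 0.1, 'joint_pos': array([ 1.23090320e+00,  8.78459934e-02,  1.37206800e+00, -7.20285248e-07,
        1.68362108e+00, -1.03087625e-01]), 'qd': array([ 0.00273856, -0.00188941, -0.00281183,  0.00035866,  0.00014634,
        0.00061115]), 'tau': array([ 1.32977388e-03, -3.41250587e+01, -3.03303230e+01,  7.19539938e-02,
        3.03921837e-02, -1.00324301e-04]), 'position': array([0.12886217, 0.53418434, 0.20445824]), 'tcp_rot': array([-3.13966048e+00, -1.99171930e-04,  2.90478688e+00]), 'contact_force': array([0.26158249, 0.26550884, 0.30446649]), 'torque': array([ 0.0677079 ,  0.00703616, -0.0098219 ]), 'gripper_force': 0.0, 'width': 0.09407456992091233}
```

View pics/top1.png

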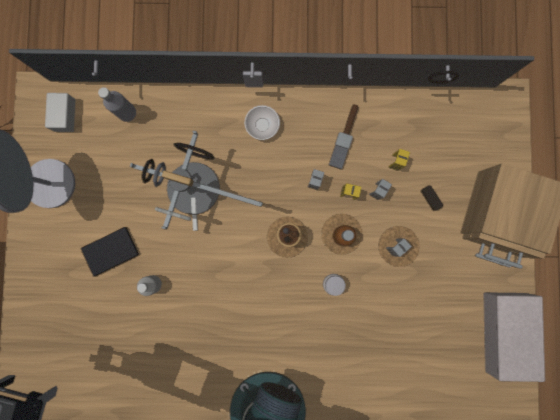

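View pics/scene1.png

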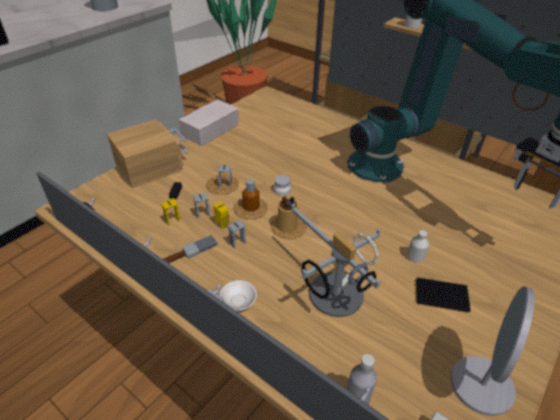

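The top view shows the carousel at (192,187) with its long empty arm pointing right to (261,203). The steel clips are at (401,246) on the spare coaster, (316,179) and (382,188). The cup is at (289,235) and the bottle at (345,235). The yellow look-alikes are at (352,190) and (401,158).

```bash
python3 - <<'E'
from h import *
a=cv2.imread('pics/top1.png')
cv2.imwrite('pics/c1.png',cv2.resize(a[125:275,125:295],None,fx=4,fy=4,interpolation=cv2.INTER_CUBIC)[:600])
cv2.imwrite('pics/c2.png',cv2.resize(a[150:270,265:425],None,fx=5,fy=5,interpolation=cv2.INTER_CUBIC))
E
```

```text
(no output)
```

View pics/c1.png

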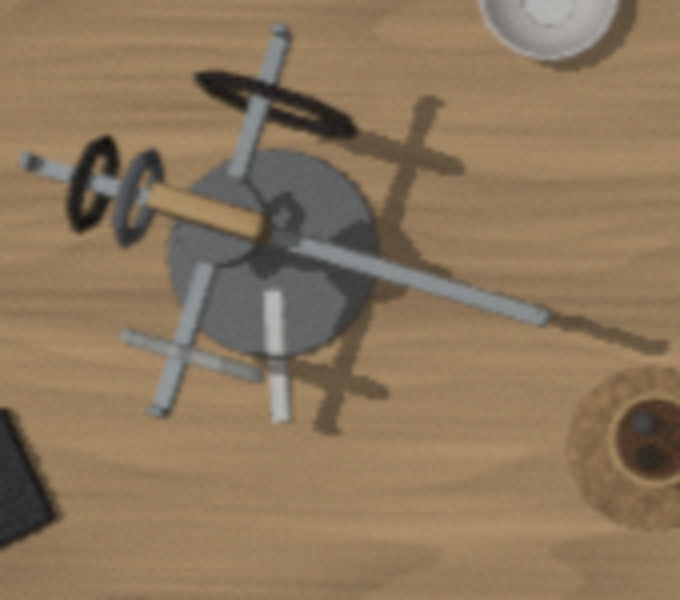

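View pics/c2.png

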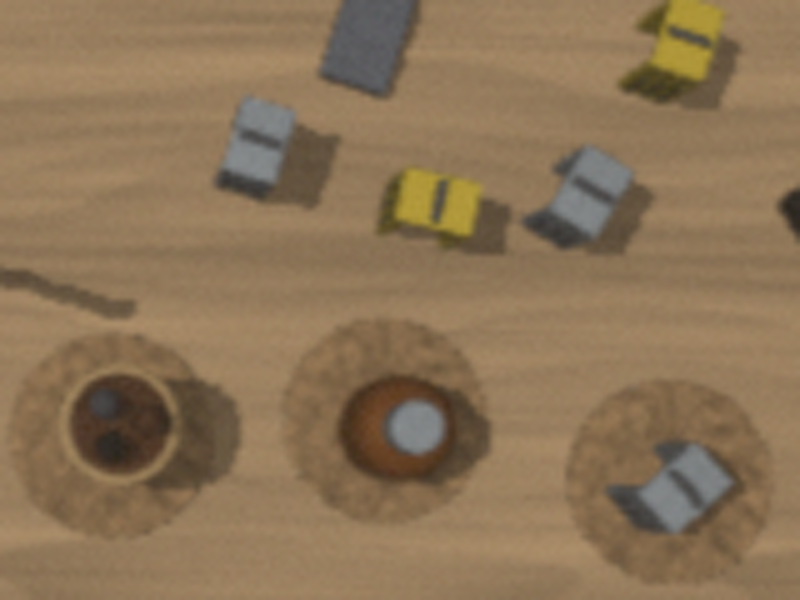

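```bash
python3 - <<'E'
from h import *
c=cap('top'); np.set_printoptions(precision=4,suppress=True)
C1=lambda u,v:((u+.5)/4+125-.5,(v+.5)/4+125-.5)
C2=lambda u,v:((u+.5)/5+265-.5,(v+.5)/5+150-.5)
for n,q in dict(A=[(250,97),(297,110),(270,185),(225,172)],B=[(592,147),(634,178),(597,237),(553,207)],C=[(695,443),(737,482),(680,535),(638,492)]).items():
    P=np.array([ray(c,*C2(*p),.076)[:2] for p in q]); m=P.mean(0)
    x=P[1]-P[0]+P[2]-P[3]; y=(P[2]-P[1]+P[3]-P[0])
    print(n,m,'short',np.linalg.norm(x)/2,'long',np.linalg.norm(y)/2,'yaw long',np.degrees(np.arctan2(y[1],y[0])))
for n,p,z in [('cup',(120,425),.09),('bottle cap',(416,427),.106),('co_cup',(113,436),.004),('co_bot',(385,420),.004),('co_sp',(670,482),.004)]:
    print(n,ray(c,*C2(*p),z)[:2])
ax=ray(c,*C1(274,252),.005)[:2]; print('foot c',ax, 'edges',[ray(c,*C1(*p),.005)[:2] for p in [(168,252),(380,252),(274,150),(274,355)]])
for p in [(273,290),(281,420)]:
    m=ray(c,*C1(*p),.003)[:2];d=m-ax; print('mark end',m,np.linalg.norm(d),np.degrees(np.arctan2(d[1],d[0])))
for p in [(300,243),(540,317)]:
    m=ray(c,*C1(*p),.175)[:2];d=m-ax; print('arm',m,np.linalg.norm(d),np.degrees(np.arctan2(d[1],d[0])))
for z in (.19,.21,.23,.25): 
  a=ray(c,*C1(150,193),z)[:2];b=ray(c,*C1(265,222),z)[:2]; print('bar',z,(a+b)/2,np.linalg.norm(a-b),np.degrees(np.arctan2(*(b-a)[::-1])))
E
```

```text
A [ 0.6353 -0.1268] short 0.0256551673607453 long 0.043050451632879475 yaw long 161.38501953954247
B [ 0.6098 -0.3059] short 0.02811071304451945 long 0.03837092934145202 yaw long 147.56149390274618
C [ 0.4523 -0.3546] short 0.0308023977593057 long 0.04099680406119892 yaw long 131.8574243493683
cup [ 0.4818 -0.0525]
bottle cap [ 0.4824 -0.2055]
co_cup [ 0.477  -0.0508]
co_bot [ 0.4879 -0.2046]
co_sp [ 0.4548 -0.3657]
foot c [0.6135 0.2186] edges [array([0.6125, 0.294 ]), array([0.6144, 0.1432]), array([0.6869, 0.2206]), array([0.54  , 0.2166])]
mark end [0.5865 0.219 ] 0.02698531254210276 179.1760808452673
mark end [0.4941 0.2109] 0.11962634327948513 -176.28785388294614
arm [0.5981 0.1686] 0.05234599977882424 -107.09387406653434
arm [0.5544 0.0211] 0.20615507833413252 -106.63633949377402
bar 0.19 [0.617  0.2222] 0.07189634615375773 -103.5058466213398
bar 0.21 [0.614  0.2173] 0.07048764379092083 -103.50584662133983
bar 0.23 [0.611  0.2125] 0.06907894142808381 -103.50584662133978
bar 0.25 [0.608  0.2077] 0.06767023906524694 -103.5058466213398
```

```bash
python3 -m crank '[[0,0,4,0,0,0],[2,-1.5,8,0,0,-0.1],[6,-4,10,0,0,-0.2],[10,-6.5,11,0,0,-0.35],[14,-9,11,0,0,-0.5],[18,-12,11,0,0,-0.65],[22,-14.5,11,0,0,-0.8],[26,-17,11,0,0,-0.9],[29,-19,11,0,0,-1],[29,-19,11,0,0,-1]]' -0.06 40
python3 -m crank '[[3,-2,0,0,0,-0.1],[7,-4.5,0,0,0,-0.2],[11,-7,0,0,0,-0.3],[15,-10,0,0,0,-0.45],[19.5,-12.6,0,0,0,-0.63],[19.5,-12.6,0,0,0,-0.63],[19.5,-12.6,0,0,0,-0.63],[19.5,-12.6,0,0,0,-0.63],[19.5,-12.6,0,0,0,-0.63],[19.5,-12.6,0,0,0,-0.63]]'
python3 - <<'E'
from h import *
cap('wrist','w1.png'); c=cap('wrist'); print(c['eye'],c['orientation'],robot.read_state()['joint_pos'])
cap('scene','s2.png')
E
```

```text
t: 1.15
position: [0.4222, 0.3418, 0.314]
tcp_rot: [-3.14, 0.002, 1.897]
contact_force: [0.0, 0.0, 0.0]
width: 0.0499
gripper_force: 0.0
t: 2.15
position: [0.6129, 0.22, 0.3168]
tcp_rot: [3.14, -0.001, 1.278]
contact_force: [0.4, -0.5, 0.5]
width: 0.0499
gripper_force: 0.0
[0.63644254 0.29559425 0.49587389] [-0.27556762 -0.00048422 -0.29427272] [2.56780451e-01 3.32534905e-01 8.61810194e-01 3.67299808e-05
 1.94589279e+00 5.50961952e-01]
```

View pics/w1.png

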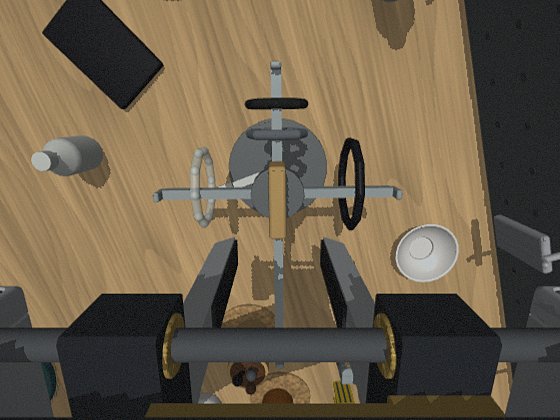

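The wrist view shows the bar at column 278, midway between the fingers and parallel to them. I'll lower, grip and turn.

```bash
python3 -m crank '[[0,0,-2,0,0,0],[0,0,-5,0,0,0],[0,0,-8,0,0,0],[0,0,-10.5,0,0,0],[0,0,-12,0,0,0],[0,0,-13,0,0,0],[0,0,-13.3,0,0,0],[0,0,-13.3,0,0,0],[0,0,-13.3,0,0,0],[0,0,-13.3,0,0,0]]'
python3 -m crank '[[0,0,0,0,0,0],[0,0,0,0,0,0],[0,0,0,0,0,0],[0,0,0,0,0,0],[0,0,0,0,0,0],[0,0,0,0,0,0],[0,0,0,0,0,0],[0,0,0,0,0,0],[0,0,0,0,0,0],[0,0,0,0,0,0]]' 1 40
```

```text
t: 3.3
position: [0.6147, 0.2188, 0.1841]
tcp_rot: [3.139, -0.001, 1.275]
contact_force: [-0.0, 0.2, 0.0]
width: 0.0499
gripper_force: 0.0
t: 4.3
position: [0.6113, 0.2195, 0.1825]
tcp_rot: [-3.136, 0.001, 1.276]
contact_force: [-8.8, 0.4, 3.0]
width: 0.016
gripper_force: 40.0
```

```bash
python3 -m crank '[[-0.1,0,0,0,0,-0.05],[-0.2,0,0,0,0,-0.15],[-0.3,0,0,0,0,-0.28],[-0.3,0,0,0,0,-0.42],[-0.3,0,0,0,0,-0.56],[-0.3,0,0,0,0,-0.7],[-0.3,0,0,0,0,-0.84],[-0.3,0,0,0,0,-0.98],[-0.3,0,0,0,0,-1.1],[-0.3,0,0,0,0,-1.19]]'
python3 -m crank '[[0,0,0,0,0,-0.03],[0,0,0,0,0,-0.03],[0,0,0,0,0,-0.03],[0,0,0,0,0,-0.03],[0,0,0,0,0,-0.03],[0,0,0,0,0,-0.03],[0,0,0,0,0,-0.03],[0,0,0,0,0,-0.03],[0,0,0,0,0,-0.03],[0,0,0,0,0,-0.03]]'
python3 -m crank '[[0,0,0,0,0,0],[0,0,0,0,0,0],[0,0,0,0,0,0],[0,0,2,0,0,0],[0,0,5,0,0,0],[0,0,9,0,0,0],[-3,-4,13,0,0,0],[-6,-8,13,0,0,0],[-10,-13,13,0,0,0],[-14,-17,13,0,0,0]]' -1
python3 - <<'E'
from h import *
c=cap('top','top2.png'); print(robot.read_state()['joint_pos'])
a=cv2.imread('pics/top2.png')
cv2.imwrite('pics/c3.png',cv2.resize(a[125:275,125:295],None,fx=4,fy=4,interpolation=cv2.INTER_CUBIC)[:600])
E
```

```text
t: 5.3
position: [0.6102, 0.2209, 0.1825]
tcp_rot: [-3.138, 0.001, 0.083]
contact_force: [-2.1, 4.6, -0.1]
width: 0.0157
gripper_force: 39.9
t: 6.3
position: [0.6102, 0.221, 0.1824]
tcp_rot: [-3.138, 0.001, 0.057]
contact_force: [-1.2, 5.3, 1.1]
width: 0.0159
gripper_force: 40.0
t: 7.3
position: [0.492, 0.0703, 0.3129]
tcp_rot: [3.141, -0.002, 0.054]
contact_force: [-0.3, -0.8, 0.5]
width: 0.0917
gripper_force: 0.0
[ 0.02301513 -0.03752652  1.28667222 -0.00533299  1.89553077  1.54270261]
```

View pics/c3.png

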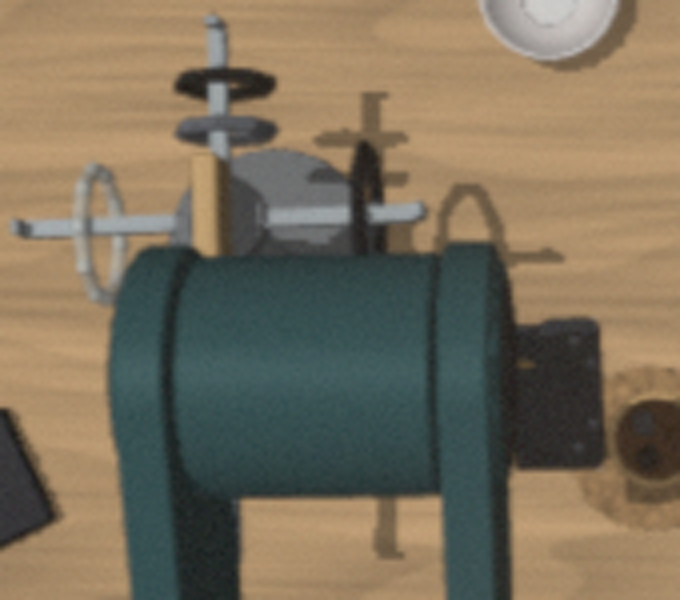

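The empty arm is now at about -177° by the gripper yaw, and the mark is at about -176°. Next is clip A.

```bash
python3 -m crank '[[1,-1,0,0,0,0.1],[3,-3,0,0,0,0.22],[5,-5,0,0,0,0.35],[7,-7.5,0,0,0,0.5],[9,-10,0,0,0,0.64],[11,-12,0,0,0,0.78],[13,-14,-1,0,0,0.92],[15,-16,-3,0,0,1.05],[16.4,-17.6,-5,0,0,1.19],[16.4,-17.6,-5,0,0,1.19]]' -0.32
python3 -m crank '[[0,0,0,0,0,0],[0,0,0,0,0,0],[0,0,0,0,0,0],[0,0,0,0,0,0],[0,0,0,0,0,0],[0,0,0,0,0,0],[0,0,0,0,0,0],[0,0,0,0,0,0],[0,0,0,0,0,0],[0,0,0,0,0,0]]'
python3 - <<'E'
from h import *
c=cap('wrist','w2.png'); print(c['eye'],c['orientation'],robot.read_state()['position'],proj(c,[.6353,-.1268,.076]))
E
```

```text
t: 8.35
position: [0.6565, -0.1061, 0.2564]
tcp_rot: [-3.133, 0.002, 1.242]
contact_force: [-0.7, 0.8, -1.2]
width: 0.0623
gripper_force: 0.0
t: 9.35
position: [0.6568, -0.104, 0.2622]
tcp_rot: [-3.141, 0.0, 1.245]
contact_force: [-0.3, -0.3, -0.2]
width: 0.0619
gripper_force: 0.0
[ 0.68294753 -0.02886314  0.44131529] [-0.27652671  0.00095706 -0.32667061] [ 0.65680972 -0.10399332  0.26217786] (np.float64(267.35283571843684), np.float64(209.47045593661178))
```

View pics/w2.png

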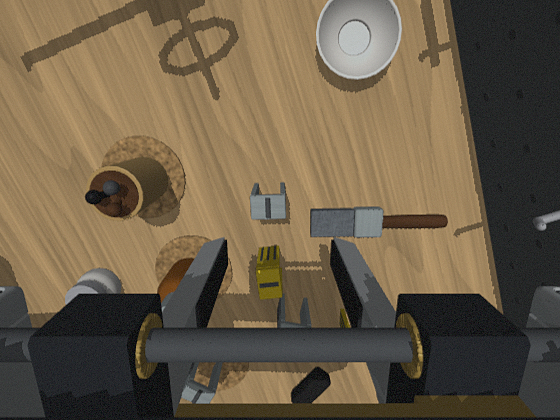

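```bash
python3 - <<'E'
from h import *
c=cap('wrist'); im=cv2.cvtColor(c['pixels'],cv2.COLOR_RGB2HSV)
m=((im[...,1]<70)&(im[...,2]>110)).astype(np.uint8)[170:240,235:300]
n,l,s,ce=cv2.connectedComponentsWithStats(m)
k=1+s[1:,4].argmax(); pts=np.argwhere(l==k)[:,::-1]+[235,170]; r=cv2.minAreaRect(pts.astype(np.float32)); print(r,s[k])
for p in [(268.5,207),r[0]]: print(ray(c,*p,.076))
a=ray(c,251,194.5,.076);b=ray(c,285.5,194.5,.076);print(np.linalg.norm(a-b),np.degrees(np.arctan2(*(b-a)[1::-1])))
E
```

```text
((267.37420654296875, 206.22430419921875), (25.459579467773438, 34.77907943725586), 88.31531524658203) [ 15  23  36  27 719]
[ 0.63759661 -0.12436764  0.076     ]
[ 0.63665111 -0.12304157  0.076     ]
0.040316583079410724 -18.70331645476519
```

```bash
python3 -m crank '[[-1,-1,-2,0,0,0],[-2,-2.05,-5,0,0,0],[-2,-2.05,-8,0,0,0],[-2,-2.05,-12,0,0,0],[-2,-2.05,-16,0,0,0],[-2,-2.05,-19,0,0,0],[-2,-2.05,-21,0,0,0],[-2,-2.05,-21.9,0,0,0],[-2,-2.05,-21.9,0,0,0],[-2,-2.05,-21.9,0,0,0]]'
python3 -m crank '[[0,0,0,0,0,0],[0,0,0,0,0,0],[0,0,0,0,0,0],[0,0,0,0,0,0],[0,0,0,0,0,0],[0,0,0,0,0,0],[0,0,0,0,0,0],[0,0,0,0,0,0],[0,0,0,0,0,0],[0,0,0,0,0,0]]' 1 25
```

```text
t: 10.45
position: [0.6377, -0.1247, 0.0447]
tcp_rot: [3.139, -0.0, 1.245]
contact_force: [-0.4, -0.0, 0.1]
width: 0.0622
gripper_force: 0.0
t: 11.45
position: [0.6374, -0.1245, 0.0446]
tcp_rot: [3.14, -0.0, 1.245]
contact_force: [-0.7, 0.0, 5.0]
width: 0.0419
gripper_force: 24.9
```

```bash
python3 -m crank '[[0,0,3,0,0,0],[0,0,7,0,0,0],[0,0,12,0,0,0],[0,0,17,0,0,0],[0,2,21,0,0,-0.1],[-1,5,24,0,0,-0.25],[-2,8,25.5,0,0,-0.4],[-3,11,25.5,0,0,-0.55],[-4,14,25.5,0,0,-0.7],[-5,17,25.5,0,0,-0.8]]'
python3 -m crank '[[-1,3,0,0,0,-0.05],[-2,6,0,0,0,-0.12],[-3,9,0,0,0,-0.2],[-4,12,0,0,0,-0.28],[-5.5,14,0,0,0,-0.35],[-6.6,17,0,0,0,-0.388],[-6.6,17,0,0,0,-0.388],[-6.6,17,0,0,0,-0.388],[-6.6,17,0,0,0,-0.388],[-6.6,17,0,0,0,-0.388]]'
python3 - <<'E'
from h import *
c=cap('wrist','w3.png'); s=robot.read_state();print(s['position'],s['tcp_rot'],s['joint_pos'][5],proj(c,[.611,.22,.21]),proj(c,[.521,.2148,.17]))
E
```

```text
t: 12.45
position: [0.5862, 0.0466, 0.2973]
tcp_rot: [-3.141, 0.001, 0.44]
contact_force: [-0.0, 0.4, -1.3]
width: 0.042
gripper_force: 24.9
t: 13.45
position: [0.5212, 0.2145, 0.2979]
tcp_rot: [3.141, 0.001, 0.055]
contact_force: [-0.1, -0.3, -1.3]
width: 0.0424
gripper_force: 24.9
[0.52125852 0.21460829 0.29800189] [3.14121850e+00 3.54828796e-04 5.52832412e-02] 1.805588360121006 (np.float64(277.70535690177405), np.float64(101.47200487423747)) (np.float64(278.13912994459605), np.float64(199.06981935069862))
```

View pics/w3.png

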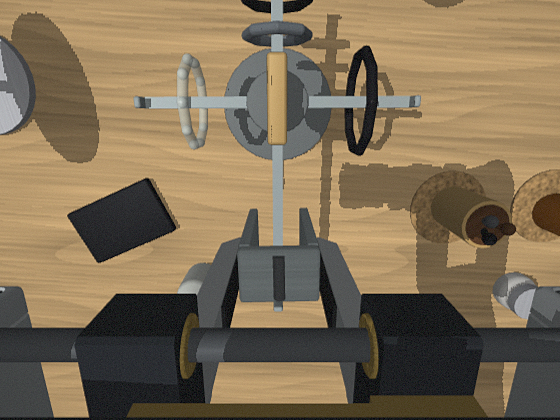

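The arm at column 278 and the clip at 279 line up, so I'll lower and release.

```bash
python3 -m crank '[[0,0,-2,0,0,0],[0,0,-4,0,0,0],[0,0,-6,0,0,0],[0,0,-8,0,0,0],[0,0,-10,0,0,0],[0,0,-12,0,0,0],[0,0,-13.5,0,0,0],[0,0,-14.5,0,0,0],[0,0,-15,0,0,0],[0,0,-15,0,0,0]]'
python3 -m crank '[[0,0,0,0,0,0],[0,0,0,0,0,0],[0,0,0,0,0,0],[0,0,2,0,0,0],[0,0,5,0,0,0],[0,0,9,0,0,0],[0,0,13,0,0,0],[0,0,15,0,0,0],[0,0,15,0,0,0],[0,0,15,0,0,0]]' -0.32
python3 - <<'E'
from h import *
c=cap('wrist','w4.png'); s=robot.read_state();print(s['position'],s['tcp_rot'])
E
```

```text
t: 14.5
position: [0.5208, 0.2154, 0.1479]
tcp_rot: [3.141, 0.001, 0.057]
contact_force: [-0.4, -0.4, -1.5]
width: 0.0417
gripper_force: 24.9
t: 15.5
position: [0.5208, 0.2156, 0.2981]
tcp_rot: [-3.142, -0.0, 0.057]
contact_force: [-0.2, -0.7, 0.2]
width: 0.0622
gripper_force: 0.0
[0.52037355 0.2154557  0.29667861] [3.14096459e+00 2.29115910e-03 5.68408424e-02]
```

View pics/w4.png

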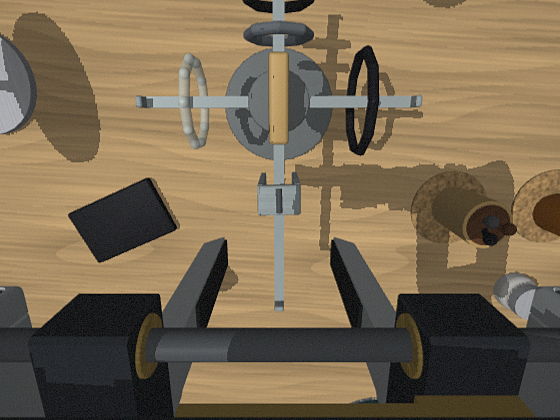

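```bash
python3 -m crank '[[0,-2,0,0,0,0.1],[1,-6,0,0,0,0.2],[2,-10.5,0,0,0,0.3],[3,-15,0,0,0,0.4],[4,-19.5,0,0,0,0.5],[5,-24,0,0,0,0.6],[6,-28.5,0,0,0,0.7],[7,-33,0,0,0,0.8],[8,-37,0,0,0,0.9],[9,-40,0,0,0,0.948]]'
python3 -m crank '[[0,-2,0,0,0,0],[0,-5,-1,0,0,0],[0,-8,-2,0,0,0],[0,-10,-3,0,0,0],[0,-11.5,-4,0,0,0],[0,-11.5,-4,0,0,0],[0,-11.5,-4,0,0,0],[0,-11.5,-4,0,0,0],[0,-11.5,-4,0,0,0],[0,-11.5,-4,0,0,0]]'
cat >> h.py <<'E'
def clip(c,p0):
    u,v=proj(c,[*p0,.076]); u=int(u);v=int(v); u0,v0=max(u-45,0),max(v-45,0)
    im=cv2.cvtColor(c['pixels'],cv2.COLOR_RGB2HSV)[v0:v+45,u0:u+45]
    m=((im[...,1]<70)&(im[...,2]>110)).astype(np.uint8)
    n,l,s,ce=cv2.connectedComponentsWithStats(m)
    d=[np.hypot(*(ce[i]+[u0-u,v0-v]))-s[i,4]/20 for i in range(1,n)]; k=1+int(np.argmin(d))
    cn=np.float32(np.argwhere(l==k)[:,::-1]+[u0,v0]); b=cv2.boxPoints(cv2.minAreaRect(cn))
    P=np.array([ray(c,*q,.076)[:2] for q in b]); e=[P[1]-P[0],P[2]-P[1]]; e.sort(key=np.linalg.norm)
    print('proj',(u,v),'box',b.round().tolist(),'centre',P.mean(0),'sides',[np.linalg.norm(x) for x in e],'long',np.degrees(np.arctan2(e[1][1],e[1][0]))%180)
E
python3 - <<'E'
from h import *
c=cap('wrist','w5.png'); s=robot.read_state();print(s['position'],s['tcp_rot']); clip(c,[.612,-.304])
E
```

```text
t: 16.55
position: [0.6101, -0.187, 0.2949]
tcp_rot: [-3.137, 0.001, 1.006]
contact_force: [-0.5, 0.7, -0.8]
width: 0.0624
gripper_force: 0.0
t: 17.55
position: [0.6112, -0.2986, 0.2594]
tcp_rot: [3.14, -0.0, 1.006]
contact_force: [-0.2, 0.3, 1.1]
width: 0.0622
gripper_force: 0.0
[ 0.6110997  -0.29877777  0.25915021] [ 3.14025078e+00 -9.63710649e-05  1.00573460e+00]
proj (281, 190) box [[262.0, 177.0], [297.0, 175.0], [298.0, 200.0], [263.0, 203.0]] centre [ 0.61162543 -0.30219323] sides [np.float64(0.030091749201646867), np.float64(0.04047629502726476)] long 151.00723080686842
```

View pics/w5.png

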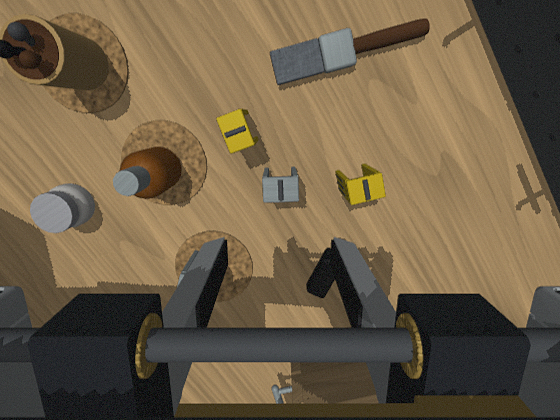

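Clip B stands at (281,189) in the wrist view, aligned with the fingers to within 3°, and the yellow clips are clear of them.

```bash
python3 -m crank '[[0,-0.3,-2,0,0,0.05],[0.05,-0.35,-5,0,0,0.055],[0.05,-0.35,-8,0,0,0.055],[0.05,-0.35,-12,0,0,0.055],[0.05,-0.35,-16,0,0,0.055],[0.05,-0.35,-19,0,0,0.055],[0.05,-0.35,-20.8,0,0,0.055],[0.05,-0.35,-21.4,0,0,0.055],[0.05,-0.35,-21.4,0,0,0.055],[0.05,-0.35,-21.4,0,0,0.055]]'
python3 -m crank '[[0,0,0,0,0,0],[0,0,0,0,0,0],[0,0,0,0,0,0],[0,0,0,0,0,0],[0,0,0,0,0,0],[0,0,0,0,0,0],[0,0,0,0,0,0],[0,0,0,0,0,0],[0,0,0,0,0,0],[0,0,0,0,0,0]]' 1 25
python3 -m crank '[[0,0,3,0,0,0],[0,0,7,0,0,0],[0,0,12,0,0,0],[0,0,17,0,0,0],[0,2,21,0,0,-0.1],[-1,6,24,0,0,-0.22],[-2,10,25.3,0,0,-0.35],[-3,14,25.3,0,0,-0.48],[-4,18,25.3,0,0,-0.6],[-5,22,25.3,0,0,-0.7]]'
```

```text
t: 18.6
position: [0.6123, -0.3034, 0.0462]
tcp_rot: [3.139, 0.0, 1.06]
contact_force: [-0.4, 0.1, 0.4]
width: 0.0621
gripper_force: 0.0
t: 19.6
position: [0.6117, -0.3032, 0.0454]
tcp_rot: [3.14, 0.0, 1.06]
contact_force: [-1.3, 1.2, 5.3]
width: 0.042
gripper_force: 24.9
t: 20.6
position: [0.5605, -0.0814, 0.2961]
tcp_rot: [-3.141, 0.001, 0.355]
contact_force: [0.6, 0.8, -0.3]
width: 0.0418
gripper_force: 24.9
```

```bash
python3 -m crank '[[-1,4,0,0,0,-0.05],[-2,8,0,0,0,-0.1],[-3,12,0,0,0,-0.15],[-4,16,0,0,0,-0.2],[-5,20,0,0,0,-0.25],[-6,24,0,0,0,-0.298],[-7,27,0,0,0,-0.298],[-8.1,29.4,0,0,0,-0.298],[-8.1,29.4,0,0,0,-0.298],[-8.1,29.4,0,0,0,-0.298]]'
python3 -m crank '[[0,0,0,0,0,0],[0,0,0,0,0,0],[0,0,0,0,0,0],[0,0,-2,0,0,0],[0,0,-4,0,0,0],[0,0,-4,0,0,0],[0,0,-4,0,0,0],[0,0,-4,0,0,0],[0,0,-4,0,0,0],[0,0,-4,0,0,0]]'
```

```text
t: 21.6
position: [0.4801, 0.2112, 0.2963]
tcp_rot: [3.141, 0.001, 0.063]
contact_force: [-0.3, -0.4, -0.9]
width: 0.042
gripper_force: 24.9
t: 22.6
position: [0.4807, 0.2112, 0.2584]
tcp_rot: [-3.141, -0.002, 0.062]
contact_force: [-0.0, 0.7, -0.7]
width: 0.0417
gripper_force: 24.9
```

```bash
python3 -m crank '[[0,0.2,0,0,0,0],[0,0.2,-2,0,0,0],[0,0.2,-4,0,0,0],[0,0.2,-6,0,0,0],[0,0.2,-8,0,0,0],[0,0.2,-9.5,0,0,0],[0,0.2,-10.5,0,0,0],[0,0.2,-10.9,0,0,0],[0,0.2,-10.9,0,0,0],[0,0.2,-10.9,0,0,0]]'
python3 -m crank '[[0,0,0,0,0,0],[0,0,0,0,0,0],[0,0,0,0,0,0],[0,0,2,0,0,0],[0,0,5,0,0,0],[0,0,9,0,0,0],[0,0,13,0,0,0],[0,0,15,0,0,0],[0,0,15,0,0,0],[0,0,15,0,0,0]]' -0.32
python3 -m crank '[[0,-2,0,0,0,0.1],[0,-6,0,0,0,0.2],[-1,-10.5,0,0,0,0.3],[-2,-15,0,0,0,0.4],[-2,-19.5,0,0,0,0.45],[-2.5,-24,0,0,0,0.5],[-2.5,-28.5,0,0,0,0.55],[-2.5,-33,0,0,0,0.6],[-2.5,-37,0,0,0,0.65],[-2.5,-40,0,0,0,0.677]]'
python3 -m crank '[[0,-4,0,0,0,0],[0,-8,-1,0,0,0],[0,-12,-2,0,0,0],[0,-15,-3,0,0,0],[0,-16.5,-4,0,0,0],[0,-16.5,-4,0,0,0],[0,-16.5,-4,0,0,0],[0,-16.5,-4,0,0,0],[0,-16.5,-4,0,0,0],[0,-16.5,-4,0,0,0]]'
python3 - <<'E'
from h import *
c=cap('wrist','w6.png'); s=robot.read_state();print(s['position'],s['tcp_rot']); clip(c,[.454,-.353])
t=cap('top','top3.png'); w=cv2.resize(c['pixels'],(400,300)); a=np.hstack([cv2.resize(t['pixels'][120:270,130:330],(400,300)),w])
cv2.imwrite('pics/m3.png',a[...,::-1])
E
```

```text
t: 23.6
position: [0.4809, 0.2133, 0.1493]
tcp_rot: [-3.141, -0.002, 0.062]
contact_force: [0.4, -0.2, -0.7]
width: 0.0417
gripper_force: 24.9
t: 24.6
position: [0.4803, 0.2131, 0.2978]
tcp_rot: [3.141, 0.0, 0.062]
contact_force: [0.1, -1.0, -0.3]
width: 0.0619
gripper_force: 0.0
t: 25.6
position: [0.454, -0.1889, 0.2951]
tcp_rot: [-3.137, 0.002, 0.738]
contact_force: [0.3, 0.1, 0.8]
width: 0.0618
gripper_force: 0.0
t: 26.6
position: [0.4558, -0.3511, 0.2594]
tcp_rot: [3.14, -0.0, 0.74]
contact_force: [-0.2, 0.8, -1.0]
width: 0.0621
gripper_force: 0.0
[ 0.45570398 -0.35125087  0.25923833] [ 3.13989236e+00 -1.95373633e-04  7.39988389e-01]
proj (278, 188) box [[258.0, 176.0], [294.0, 176.0], [294.0, 201.0], [258.0, 201.0]] centre [ 0.45241401 -0.35096486] sides [np.float64(0.0295382674731856), np.float64(0.04108840590918201)] long 132.36679744629967
```

View pics/m3.png

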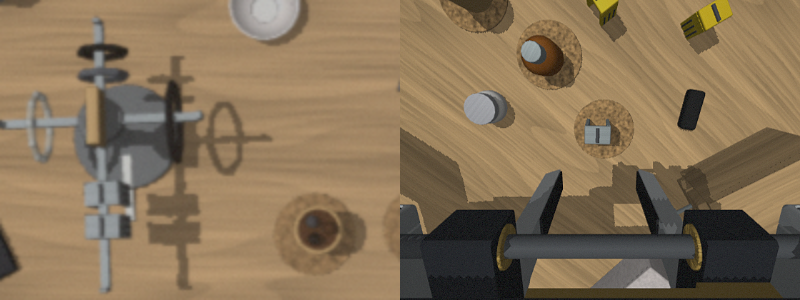

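Both clips hang on the arm. Clip 3 stands on the spare coaster, aligned with the fingers.

```bash
python3 -m crank '[[-0.2,0,-2,0,0,0],[-0.3,0,-5,0,0,0],[-0.3,0,-8,0,0,0],[-0.3,0,-12,0,0,0],[-0.3,0,-16,0,0,0],[-0.3,0,-19,0,0,0],[-0.3,0,-20.6,0,0,0],[-0.3,0,-21,0,0,0],[-0.3,0,-21,0,0,0],[-0.3,0,-21,0,0,0]]'
python3 -m crank '[[0,0,0,0,0,0],[0,0,0,0,0,0],[0,0,0,0,0,0],[0,0,0,0,0,0],[0,0,0,0,0,0],[0,0,0,0,0,0],[0,0,0,0,0,0],[0,0,0,0,0,0],[0,0,0,0,0,0],[0,0,0,0,0,0]]' 1 25
python3 -m crank '[[0,0,3,0,0,0],[0,0,7,0,0,0],[0,0,12,0,0,0],[0,0,17,0,0,0],[0,2,21,0,0,0],[0,6,24,0,0,-0.1],[0,10,25,0,0,-0.2],[0,14,25,0,0,-0.3],[-1,18,25,0,0,-0.4],[-1,22,25,0,0,-0.5]]'
python3 -m crank '[[0,4,0,0,0,-0.05],[0,8,0,0,0,-0.1],[0,12,0,0,0,-0.15],[0,16,0,0,0,-0.178],[0,20,0,0,0,-0.178],[0,24,0,0,0,-0.178],[0,28,0,0,0,-0.178],[0,32,0,0,0,-0.178],[0,34,0,0,0,-0.178],[0,34,0,0,0,-0.178]]'
```

```text
t: 27.7
position: [0.4532, -0.3527, 0.05]
tcp_rot: [3.139, -0.0, 0.739]
contact_force: [-0.3, 0.4, -0.2]
width: 0.0623
gripper_force: 0.0
t: 28.7
position: [0.4526, -0.3523, 0.0492]
tcp_rot: [3.14, -0.0, 0.739]
contact_force: [-0.1, 0.3, 5.7]
width: 0.0419
gripper_force: 25.0
t: 29.7
position: [0.4414, -0.1304, 0.2976]
tcp_rot: [-3.141, 0.001, 0.234]
contact_force: [1.1, 0.2, 0.0]
width: 0.042
gripper_force: 25.0
t: 30.7
position: [0.4417, 0.2103, 0.2967]
tcp_rot: [3.142, 0.003, 0.065]
contact_force: [0.7, 0.1, -0.9]
width: 0.0421
gripper_force: 25.0
```

```bash
python3 -m crank '[[0,0.1,-2,0,0,0],[0,0.1,-4,0,0,0],[0,0.1,-6,0,0,0],[0,0.1,-8,0,0,0],[0,0.1,-10,0,0,0],[0,0.1,-12,0,0,0],[0,0.1,-13.5,0,0,0],[0,0.1,-14.5,0,0,0],[0,0.1,-14.8,0,0,0],[0,0.1,-14.8,0,0,0]]'
python3 -m crank '[[0,0,0,0,0,0],[0,0,0,0,0,0],[0,0,0,0,0,0],[0,0,2,0,0,0],[0,0,5,0,0,0],[0,0,9,0,0,0],[0,0,13,0,0,0],[0,0,15,0,0,0],[-1,-4,15,0,0,0.1],[-2,-8,15,0,0,0.2]]' -0.32
python3 -m crank '[[0,-4,0,0,0,0.1],[0,-8,0,0,0,0.2],[0,-12,0,0,0,0.3],[0,-16,0,0,0,0.4],[0,-20,0,0,0,0.5],[0,-24,0,0,0,0.6],[0,-24,0,0,0,0.7],[0,-24,0,0,0,0.8],[0,-24,0,0,0,0.8],[0,-24,0,0,0,0.8]]' -1
python3 - <<'E'
from h import *
s=robot.read_state();print(s['position'],s['tcp_rot'])
t=cap('top','top4.png'); w=cap('scene','scene4.png')
a=np.hstack([cv2.resize(t['pixels'][130:290,130:440],(800,413))]); b=cv2.resize(w['pixels'][120:300,180:440],(270,187))
a[:187,530:]=b
cv2.imwrite('pics/m4.png',a[...,::-1])
E
```

```text
t: 31.7
position: [0.4424, 0.2089, 0.1503]
tcp_rot: [3.141, 0.0, 0.06]
contact_force: [0.5, -0.3, 0.1]
width: 0.0418
gripper_force: 25.0
t: 32.7
position: [0.4226, 0.1289, 0.3017]
tcp_rot: [3.141, -0.003, 0.268]
contact_force: [0.1, 0.1, 0.2]
width: 0.062
gripper_force: 0.0
t: 33.7
position: [0.4224, -0.1109, 0.3007]
tcp_rot: [3.141, -0.0, 1.059]
contact_force: [-0.1, -0.2, 0.5]
width: 0.0938
gripper_force: 0.0
[ 0.4223933  -0.11088465  0.30069654] [ 3.14068053e+00 -1.16314714e-04  1.05890008e+00]
```

View pics/m4.png

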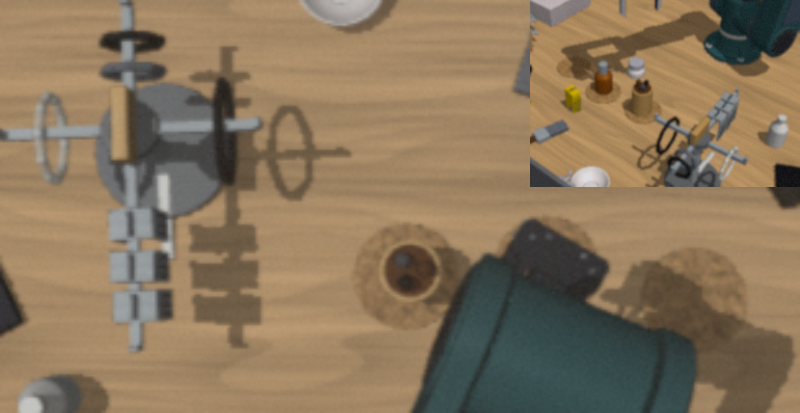

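All three steel clips hang astride the arm. Next I'll look down on the bottle from close by.

```bash
python3 -m crank '[[1,-2,0,0,0,0.1],[2,-4,0,0,0,0.2],[4,-6,0,0,0,0.3],[5,-8,-1,0,0,0.4],[6,-9.5,-2,0,0,0.51],[6,-9.5,-3,0,0,0.51],[6,-9.5,-3,0,0,0.51],[6,-9.5,-3,0,0,0.51],[6,-9.5,-3,0,0,0.51],[6,-9.5,-3,0,0,0.51]]' -0.32
cat >> h.py <<'E'
def blob(c,p0,z,lo,hi,w=40):
    u,v=map(int,proj(c,[*p0,z])); im=cv2.cvtColor(c['pixels'],cv2.COLOR_RGB2HSV); u0,v0=max(u-w,0),max(v-w,0)
    m=cv2.inRange(im[v0:v+w,u0:u+w],lo,hi); m=cv2.morphologyEx(m,cv2.MORPH_OPEN,np.ones((3,3)))
    n,l,s,ce=cv2.connectedComponentsWithStats(m)
    for i in range(1,n):
        if s[i,4]>60: print('px',ce[i]+[u0,v0],'bbox',s[i],'->',ray(c,*(ce[i]+[u0,v0]),z)[:2])
E
python3 - <<'E'
from h import *
s=robot.read_state();print(s['position'],s['tcp_rot'])
c=cap('wrist','w7.png'); print(proj(c,[.482,-.2055,.11]),proj(c,[.4879,-.2046,.004]))
blob(c,[.482,-.2055],.11,(0,0,100),(179,70,255))
E
```

```text
t: 34.8
position: [0.4824, -0.2055, 0.2715]
tcp_rot: [3.14, 0.001, 1.571]
contact_force: [-0.5, -0.4, 0.1]
width: 0.062
gripper_force: 0.0
[ 0.48239795 -0.20547241  0.2714812 ] [3.13966383e+00 9.70661031e-04 1.57098828e+00]
(np.float64(277.71881473165854), np.float64(190.53625257243962)) (np.float64(282.0578876246002), np.float64(172.6936332457305))
px [278.3649789  188.72151899] bbox [ 30  27  24  25 474] -> [ 0.48270279 -0.20348288]
```

View pics/w7.png

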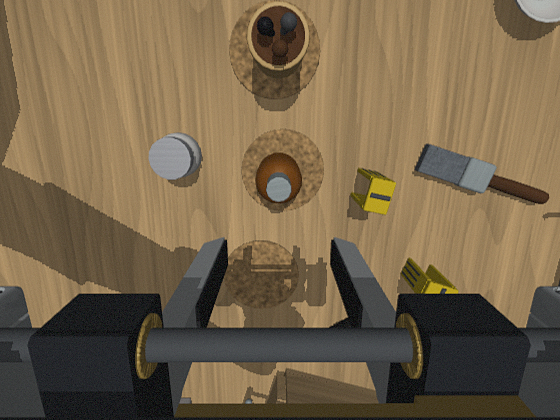

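The cap is at (278,189) in the wrist view, and the spare coaster is empty. I'll park the bottle there.

```bash
python3 -m crank '[[0,0.2,-2,0,0,0],[0,0.2,-5,0,0,0],[0,0.2,-9,0,0,0],[0,0.2,-13,0,0,0],[0,0.2,-16,0,0,0],[0,0.2,-18,0,0,0],[0,0.2,-19,0,0,0],[0,0.2,-19.2,0,0,0],[0,0.2,-19.2,0,0,0],[0,0.2,-19.2,0,0,0]]'
python3 -m crank '[[0,0,0,0,0,0],[0,0,0,0,0,0],[0,0,0,0,0,0],[0,0,0,0,0,0],[0,0,0,0,0,0],[0,0,0,0,0,0],[0,0,0,0,0,0],[0,0,0,0,0,0],[0,0,0,0,0,0],[0,0,0,0,0,0]]' 1 30
python3 -m crank '[[0,0,1,0,0,0],[0,0,4,0,0,0],[0,0,8,0,0,0],[0,-2,11,0,0,0],[-1,-5,12,0,0,0],[-2,-9,12,0,0,0],[-2.8,-13,12,0,0,0],[-2.8,-16,12,0,0,0],[-2.8,-16,12,0,0,0],[-2.8,-16,12,0,0,0]]'
```

```text
t: 35.85
position: [0.4834, -0.2045, 0.0801]
tcp_rot: [3.139, 0.002, 1.571]
contact_force: [0.4, -0.8, 0.0]
width: 0.062
gripper_force: 0.0
t: 36.85
position: [0.4824, -0.2039, 0.0783]
tcp_rot: [3.141, 0.0, 1.571]
contact_force: [0.2, 0.3, 0.2]
width: 0.0275
gripper_force: 30.0
t: 37.85
position: [0.4538, -0.3639, 0.1974]
tcp_rot: [-3.14, -0.002, 1.57]
contact_force: [-0.1, -0.2, -3.3]
width: 0.0274
gripper_force: 30.0
```

```bash
python3 -m crank '[[0,0,-2,0,0,0],[0,0,-4,0,0,0],[0,0,-6,0,0,0],[0,0,-8,0,0,0],[0,0,-9.5,0,0,0],[0,0,-10.7,0,0,0],[0,0,-11.4,0,0,0],[0,0,-11.9,0,0,0],[0,0,-11.9,0,0,0],[0,0,-11.9,0,0,0]]'
python3 -m crank '[[0,0,0,0,0,0],[0,0,0,0,0,0],[0,0,0,0,0,0],[0,0,0,0,0,0],[0,0,2,0,0,0],[0,0,5,0,0,0],[0,0,9,0,0,0],[0,0,14,0,0,0],[0,0,18,0,0,0],[0,0,19,0,0,0]]' -0.32
python3 -m crank '[[0,4,0,0,0,0],[0,8,0,0,0,0],[1,12,0,0,0,0],[1,16,0,0,0,0],[2,20,0,0,0,0],[2,24,0,0,0,0],[2.8,28,0,0,0,0],[2.8,31,0,0,0,0],[2.8,31,0,0,0,0],[2.8,31,0,0,0,0]]' -1
python3 - <<'E'
from h import *
s=robot.read_state();print(s['position'],s['tcp_rot'])
c=cap('wrist','w8.png'); t=cap('top','top5.png')
print(proj(c,[.482,-.0525,.094]),'t',proj(t,[.455,-.364,.11]))
w=cv2.resize(c['pixels'],(400,300)); a=np.hstack([cv2.resize(t['pixels'][150:300,240:440],(400,300)),w])
cv2.imwrite('pics/m5.png',a[...,::-1])
blob(c,[.482,-.0525],.09,(5,60,90),(25,200,255),w=60)
blob(t,[.455,-.364],.11,(0,0,100),(179,70,255),w=20)
E
```

```text
t: 38.85
position: [0.4547, -0.3643, 0.0801]
tcp_rot: [3.141, 0.001, 1.571]
contact_force: [0.4, 0.1, -3.2]
width: 0.0276
gripper_force: 30.0
t: 39.85
position: [0.4557, -0.3653, 0.2763]
tcp_rot: [3.133, 0.008, 1.571]
contact_force: [0.2, 0.6, 0.1]
width: 0.0619
gripper_force: 0.0
t: 40.85
position: [0.482, -0.0537, 0.2685]
tcp_rot: [-3.14, 0.0, 1.572]
contact_force: [1.1, -0.4, 0.5]
width: 0.094
gripper_force: 0.0
[ 0.4820423  -0.05370143  0.26847274] [-3.14046265e+00  4.36543809e-04  1.57215376e+00]
(np.float64(278.5230935791764), np.float64(186.9141475052899)) t (np.float64(409.5680921929557), np.float64(246.3679478288135))
px [277.32989109 185.90173457] bbox [    0     0   120   120 12395] -> [ 0.48063573 -0.05221129]
px [410.92 246.28] bbox [ 17  15  11  11 100] -> [ 0.45526781 -0.36748771]
```

View pics/m5.png

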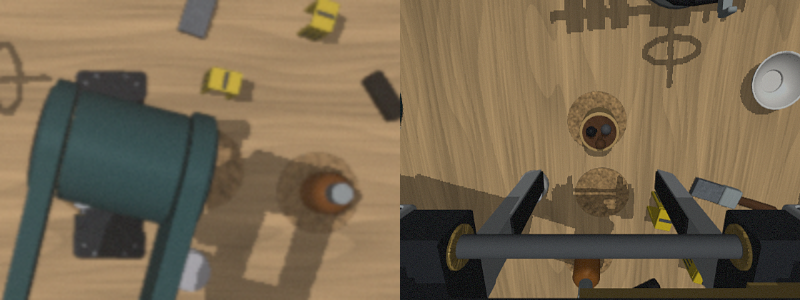

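The bottle stands upright on the spare coaster, and the cup rim is at about (280,182) in the full wrist frame. Next I'll grasp the cup.

```bash
python3 -m crank '[[0.1,0.4,-2,0,0,0],[0.1,0.4,-5,0,0,0],[0.1,0.4,-9,0,0,0],[0.1,0.4,-13,0,0,0],[0.1,0.4,-16,0,0,0],[0.1,0.4,-18.5,0,0,0],[0.1,0.4,-20,0,0,0],[0.1,0.4,-21,0,0,0],[0.1,0.4,-21.3,0,0,0],[0.1,0.4,-21.3,0,0,0]]'
python3 -m crank '[[0,0,0,0,0,0],[0,0,0,0,0,0],[0,0,0,0,0,0],[0,0,0,0,0,0],[0,0,0,0,0,0],[0,0,0,0,0,0],[0,0,0,0,0,0],[0,0,0,0,0,0],[0,0,0,0,0,0],[0,0,0,0,0,0]]' 1 30
python3 -m crank '[[0,0,1,0,0,0],[0,0,4,0,0,0],[0,0,8,0,0,0],[0,0,11,0,0,0],[0,0,12,0,0,0],[0,0,12,0,0,0],[0,0,12,0,0,0],[0,0,12,0,0,0],[0,0,12,0,0,0],[0,0,12,0,0,0]]'
python3 - <<'E'
from h import *
c=cap('wrist','w9.png'); print(proj(c,[.4885,-.203,.004]),proj(c,[.478,-.049,.004]))
E
```

```text
t: 41.95
position: [0.4834, -0.0506, 0.0564]
tcp_rot: [3.141, 0.0, 1.57]
contact_force: [-0.8, -0.5, 0.6]
width: 0.0938
gripper_force: 0.0
t: 42.95
position: [0.4833, -0.0499, 0.0567]
tcp_rot: [3.141, 0.0, 1.571]
contact_force: [-3.0, 1.4, 5.5]
width: 0.0632
gripper_force: 30.0
t: 43.95
position: [0.4827, -0.0498, 0.175]
tcp_rot: [-3.139, -0.0, 1.571]
contact_force: [-0.9, 0.1, -1.2]
width: 0.0634
gripper_force: 30.0
(np.float64(283.40062499837575), np.float64(309.07924853472)) (np.float64(274.44862559358205), np.float64(188.06880949391467))
```

View pics/w9.png

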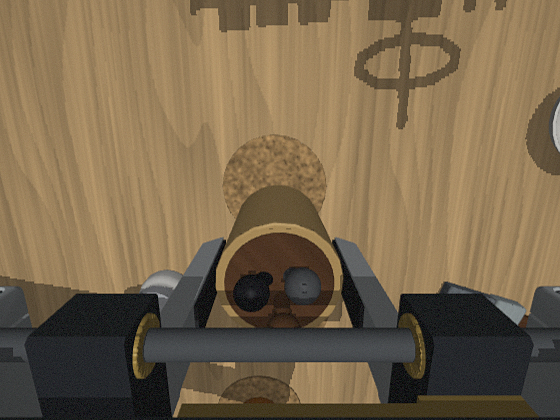

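The cup is held upright, and its vacated coaster is centred at (275,186), as predicted. I'll place the cup on the bottle's coaster.

```bash
python3 -m crank '[[0,-2,0,0,0,0],[0.3,-5,0,0,0,0],[0.6,-9,0,0,0,0],[0.6,-13,0,0,0,0],[0.6,-15.3,0,0,0,0],[0.6,-15.3,-2,0,0,0],[0.6,-15.3,-4,0,0,0],[0.6,-15.3,-6,0,0,0],[0.6,-15.3,-8,0,0,0],[0.6,-15.3,-9.5,0,0,0]]'
python3 -m crank '[[0,0,-1,0,0,0],[0,0,-1.7,0,0,0],[0,0,-2.2,0,0,0],[0,0,-2.3,0,0,0],[0,0,-2.3,0,0,0],[0,0,-2.3,0,0,0],[0,0,-2.3,0,0,0],[0,0,-2.3,0,0,0],[0,0,-2.3,0,0,0],[0,0,-2.3,0,0,0]]'
python3 -m crank '[[0,0,0,0,0,0],[0,0,0,0,0,0],[0,0,0,0,0,0],[0,0,0,0,0,0],[0,0,2,0,0,0],[0,0,5,0,0,0],[0,0,9,0,0,0],[0,0,14,0,0,0],[0,0,18,0,0,0],[0,0,21,0,0,0]]' -1
python3 -m crank '[[0,-3,0,0,0,0],[-1,-6,0,0,0,0],[-2,-9,0,0,0,0],[-3,-12,0,0,0,0],[-3.4,-15,0,0,0,0],[-3.4,-16.2,0,0,0,0],[-3.4,-16.2,0,0,0,0],[-3.4,-16.2,0,0,0,0],[-3.4,-16.2,0,0,0,0],[-3.4,-16.2,0,0,0,0]]' -0.32
python3 - <<'E'
from h import *
s=robot.read_state();print(s['position'],s['tcp_rot'])
c=cap('wrist','w10.png');print(proj(c,[.455,-.366,.11]),proj(c,[.4885,-.203,.094]))
blob(c,[.455,-.366],.11,(0,0,100),(179,70,255))
E
```

```text
t: 45.0
position: [0.4886, -0.2027, 0.0795]
tcp_rot: [-3.14, -0.001, 1.571]
contact_force: [0.4, -0.1, -1.0]
width: 0.0632
gripper_force: 30.0
t: 46.0
position: [0.4894, -0.203, 0.0584]
tcp_rot: [3.141, 0.0, 1.571]
contact_force: [-0.5, -0.1, -2.1]
width: 0.0633
gripper_force: 30.0
t: 47.0
position: [0.4898, -0.2032, 0.2721]
tcp_rot: [3.137, 0.002, 1.571]
contact_force: [0.1, -1.5, 0.4]
width: 0.0941
gripper_force: 0.0
t: 48.0
position: [0.4558, -0.3637, 0.2687]
tcp_rot: [3.141, 0.0, 1.573]
contact_force: [0.1, -0.8, -0.8]
width: 0.062
gripper_force: 0.0
[ 0.45582092 -0.36374304  0.26869603] [3.14097828e+00 1.52184801e-04 1.57253841e+00]
(np.float64(277.5071841970858), np.float64(193.25352214708505)) (np.float64(311.4800128058613), np.float64(29.15245337609062))
px [277.60041841 192.5125523 ] bbox [ 29  28  24  24 478] -> [ 0.45510037 -0.36517831]
```

View pics/w10.png

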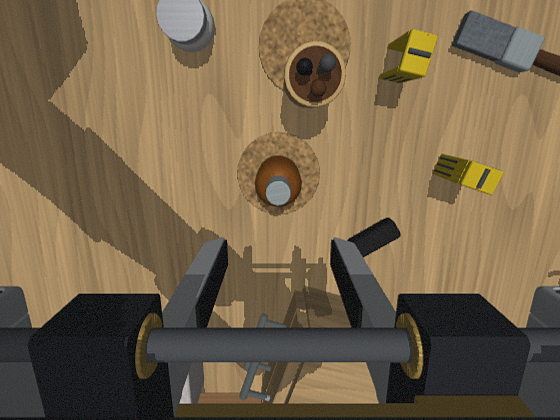

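The cup has been knocked: its rim is at (315,74), where I expected (311,29), so it sits about 35 mm off. I'll place the bottle first and then mend the cup.

```bash
python3 -m crank '[[0,-0.15,-2,0,0,0],[0,-0.15,-5,0,0,0],[0,-0.15,-9,0,0,0],[0,-0.15,-13,0,0,0],[0,-0.15,-16,0,0,0],[0,-0.15,-18,0,0,0],[0,-0.15,-18.7,0,0,0],[0,-0.15,-18.9,0,0,0],[0,-0.15,-18.9,0,0,0],[0,-0.15,-18.9,0,0,0]]'
python3 -m crank '[[0,0,0,0,0,0],[0,0,0,0,0,0],[0,0,0,0,0,0],[0,0,0,0,0,0],[0,0,0,0,0,0],[0,0,0,0,0,0],[0,0,0,0,0,0],[0,0,0,0,0,0],[0,0,0,0,0,0],[0,0,0,0,0,0]]' 1 30
python3 -m crank '[[0,0,1,0,0,0],[0,0,4,0,0,0],[0,0,8,0,0,0],[0,0,12,0,0,0],[0,0,16,0,0,0],[0,0,19,0,0,0],[0,2,20,0,0,0],[0,5,20,0,0,0],[0,9,20,0,0,0],[0,13,20,0,0,0]]'
python3 -m crank '[[0,4,0,0,0,0],[1,8,0,0,0,0],[2,12,0,0,0,0],[2.3,16,0,0,0,0],[2.3,18.7,0,0,0,0],[2.3,18.7,0,0,0,0],[2.3,18.7,-2,0,0,0],[2.3,18.7,-5,0,0,0],[2.3,18.7,-9,0,0,0],[2.3,18.7,-12,0,0,0]]'
```

```text
t: 49.05
position: [0.4562, -0.3672, 0.0812]
tcp_rot: [3.139, 0.002, 1.571]
contact_force: [-0.9, 0.4, -0.9]
width: 0.0621
gripper_force: 0.0
t: 50.05
position: [0.4552, -0.3665, 0.0793]
tcp_rot: [-3.141, 0.0, 1.571]
contact_force: [-1.1, 0.3, 1.6]
width: 0.0276
gripper_force: 30.0
t: 51.05
position: [0.4546, -0.2339, 0.2777]
tcp_rot: [-3.14, -0.003, 1.57]
contact_force: [0.9, -0.6, -2.4]
width: 0.0273
gripper_force: 30.0
t: 52.05
position: [0.4764, -0.0492, 0.1559]
tcp_rot: [-3.138, -0.001, 1.571]
contact_force: [-0.3, -0.0, -4.1]
width: 0.0279
gripper_force: 30.0
```

Lower the bottle from z 0.157 to 0.080, release it, then look at the cup.

```bash
python3 -m crank '[[0.1,0,-2,0,0,0],[0.1,0,-4,0,0,0],[0.1,0,-5.5,0,0,0],[0.1,0,-6.7,0,0,0],[0.1,0,-7.3,0,0,0],[0.1,0,-7.7,0,0,0],[0.1,0,-7.7,0,0,0],[0.1,0,-7.7,0,0,0],[0.1,0,-7.7,0,0,0],[0.1,0,-7.7,0,0,0]]'
python3 -m crank '[[0,0,0,0,0,0],[0,0,0,0,0,0],[0,0,0,0,0,0],[0,0,0,0,0,0],[0,0,2,0,0,0],[0,0,5,0,0,0],[0,0,9,0,0,0],[0,0,14,0,0,0],[0,0,18,0,0,0],[0,0,19,0,0,0]]' -0.32
python3 -m crank '[[0,-3,0,0,0,0],[0,-6,0,0,0,0],[1,-9,0,0,0,0],[1.2,-12,0,0,0,0],[1.2,-15,0,0,0,0],[1.2,-18,0,0,0,0],[1.2,-18.7,0,0,0,0],[1.2,-18.7,0,0,0,0],[1.2,-18.7,0,0,0,0],[1.2,-18.7,0,0,0,0]]' -1
python3 - <<'E'
from h import *
s=robot.read_state();print(s['position'],s['tcp_rot'])
c=cap('wrist','w11.png');print(proj(c,[.478,-.05,.11]),proj(c,[.49,-.24,.094]),proj(c,[.4885,-.203,.004]))
for p in [(280,180),(280,190),(290,180)]: print(p,ray(c,*p,.094)[:2])
blob(c,[.478,-.05],.11,(0,0,100),(179,70,255))
E
```

```text
t: 53.05
position: [0.4798, -0.0495, 0.083]
tcp_rot: [3.14, 0.0, 1.571]
contact_force: [-0.5, 1.0, -3.0]
width: 0.0274
gripper_force: 30.0
t: 54.05
position: [0.4813, -0.0498, 0.2785]
tcp_rot: [3.131, 0.002, 1.571]
contact_force: [-0.5, 0.3, 0.7]
width: 0.062
gripper_force: 0.0
t: 55.05
position: [0.4914, -0.2352, 0.2724]
tcp_rot: [3.141, -0.0, 1.572]
contact_force: [0.9, 0.4, -0.4]
width: 0.0938
gripper_force: 0.0
[ 0.49141642 -0.23517749  0.27237108] [ 3.14132019e+00 -4.13421426e-04  1.57235878e+00]
(np.float64(264.0375512129238), np.float64(-3.3193375782401233)) (np.float64(277.0696017659047), np.float64(191.46661066376106)) (np.float64(276.3177771558999), np.float64(150.344340611068))
(280, 180) [ 0.49331293 -0.22670893]
(280, 190) [ 0.4933381  -0.23828191]
(290, 180) [ 0.50460419 -0.2266961 ]
px [266.40888889   4.20888889] bbox [ 30   0  26  11 225] -> [ 0.48015176 -0.05618951]
```

View pics/w11.png

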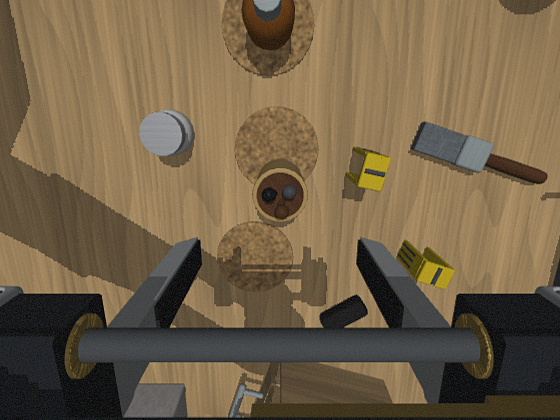

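The bottle stands on the cup's coaster, at the top of the frame. The cup rim is centred at (280,195), which puts it at (0.494,-0.2445), 41 mm off centre. I'll regrasp it and recentre it.

```bash
python3 -m crank '[[0.2,-0.9,-1,0,0,0],[0.2,-0.9,-4,0,0,0],[0.2,-0.9,-8,0,0,0],[0.2,-0.9,-12,0,0,0],[0.2,-0.9,-15.5,0,0,0],[0.2,-0.9,-18.5,0,0,0],[0.2,-0.9,-20.5,0,0,0],[0.2,-0.9,-21.4,0,0,0],[0.2,-0.9,-21.4,0,0,0],[0.2,-0.9,-21.4,0,0,0]]' -0.85
python3 -m crank '[[0,0,0,0,0,0],[0,0,0,0,0,0],[0,0,0,0,0,0],[0,0,0,0,0,0],[0,0,0,0,0,0],[0,0,0,0,0,0],[0,0,0,0,0,0],[0,0,0,0,0,0],[0,0,0,0,0,0],[0,0,0,0,0,0]]' 1 30
python3 -m crank '[[0,0,1,0,0,0],[0,0,3,0,0,0],[-0.3,1,4,0,0,0],[-0.5,3,4,0,0,0],[-0.5,4.2,4,0,0,0],[-0.5,4.2,3,0,0,0],[-0.5,4.2,2,0,0,0],[-0.5,4.2,1,0,0,0],[-0.5,4.2,0.3,0,0,0],[-0.5,4.2,0.05,0,0,0]]'
python3 -m crank '[[0,0,0,0,0,0],[0,0,0,0,0,0],[0,0,0,0,0,0],[0,0,0,0,0,0],[0,0,0,0,0,0],[0,0,0,0,0,0],[0,0,0,0,0,0],[0,0,0,0,0,0],[0,0,0,0,0,0],[0,0,0,0,0,0]]'
```

```text
t: 56.1
position: [0.494, -0.2458, 0.0593]
tcp_rot: [3.14, 0.001, 1.571]
contact_force: [-0.6, -0.6, -0.2]
width: 0.087
gripper_force: 0.0
t: 57.1
position: [0.4936, -0.2458, 0.0591]
tcp_rot: [3.141, 0.001, 1.571]
contact_force: [-1.3, 0.4, 5.7]
width: 0.0634
gripper_force: 30.0
t: 58.1
position: [0.4869, -0.2035, 0.0588]
tcp_rot: [-3.138, -0.001, 1.57]
contact_force: [-6.6, 2.7, 13.8]
width: 0.0632
gripper_force: 30.0
t: 59.1
position: [0.4884, -0.2036, 0.0588]
tcp_rot: [3.141, 0.0, 1.571]
contact_force: [-1.4, -0.7, 1.5]
width: 0.0633
gripper_force: 30.0
```

Release, retreat toward the right and back of the cameras' view, and inspect.

```bash
python3 -m crank '[[0,0,0,0,0,0],[0,0,0,0,0,0],[0,0,0,0,0,0],[0,0,0,0,0,0],[0,0,2,0,0,0],[0,0,5,0,0,0],[0,0,9,0,0,0],[0,0,14,0,0,0],[0,0,18,0,0,0],[0,0,22,0,0,0]]' -1
python3 -m crank '[[-2,-4,0,0,0,0],[-4,-8,0,0,0,0],[-6,-12,0,0,0,0],[-8,-16,0,0,0,0],[-10,-20,0,0,0,0],[-12,-24,0,0,0,0],[-12,-24,0,0,0,0],[-12,-24,0,0,0,0],[-12,-24,0,0,0,0],[-12,-24,0,0,0,0]]'
python3 - <<'E'
from h import *
t=cap('top','top6.png'); w=cap('scene','scene6.png')
blob(t,[.48,-.05],.11,(0,0,100),(179,70,255),w=15)
a=cv2.resize(t['pixels'][130:290,130:380],(800,512)); b=cv2.resize(w['pixels'][150:290,230:400],(284,234))
a[:234,516:]=b
cv2.imwrite('pics/m6.png',a[...,::-1])
for n,p in dict(cup=[.4885,-.203,.094],cocup=[.478,-.05,.004],mark=[.5025,.212,.003],arm=[.501,.2145,.17]).items(): u,v=proj(t,p); print(n,((u-130)*3.2,(v-130)*3.2))
print(robot.read_state()['position'])
E
```

```text
t: 60.1
position: [0.4883, -0.2033, 0.2809]
tcp_rot: [3.14, 0.0, 1.571]
contact_force: [0.1, -0.6, -0.2]
width: 0.094
gripper_force: 0.0
t: 61.1
position: [0.3692, -0.4422, 0.2792]
tcp_rot: [3.141, 0.0, 1.573]
contact_force: [-0.3, 0.0, -0.7]
width: 0.0935
gripper_force: 0.0
px [287.88541667 235.11458333] bbox [11 10 11 11 96] -> [ 0.48015423 -0.05019168]
cup (np.float64(691.5617906649188), np.float64(328.7044138838937))
cocup (np.float64(502.1791164976565), np.float64(340.5735381057939))
mark (np.float64(206.56019195241444), np.float64(309.2830493973965))
arm (np.float64(160.5448933151789), np.float64(303.64826151277487))
[ 0.36917017 -0.44234807  0.27924795]
```

View pics/m6.png

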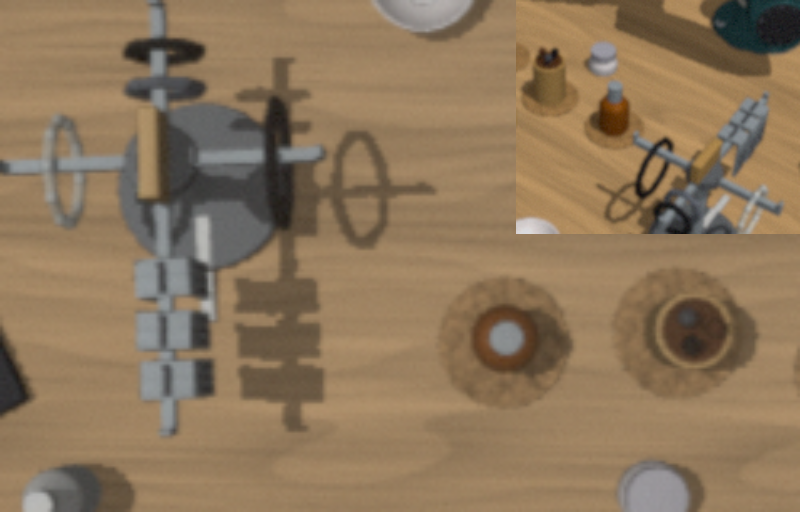

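The final view shows the arm within a few mm of the mark, three clips seated, and the bottle (506,338) and cup (695,330) upright within a few mm of their coaster centres. I'm handing the job in.

```bash
python3 -c "
from station import robot
print(robot.finish_job())"
```

```text
the job is handed in; nothing more can be done
None
```

The job is handed in at about 61 s: the empty arm is over its mark with all three steel clips hung on it, and the cup and bottle are swapped. The cup was knocked 41 mm off its new coaster along the way, so I recentred it. The final pictures show both upright within a few mm of centre; no verdict was returned.

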